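# Hang the pastry cover on the retracting hook

### The arm

A 6-joint arm with a two-finger parallel gripper is mounted at the origin on the work surface. World frame = base frame: x ahead of the robot, y to its left, z up, the work surface at z = 0. Lengths are in m, angles in rad, forces in N, time in s.
With the tool pointing down it reaches from about 0.35 to 0.725 m from the base axis. Payload 6 kg.
Tool frame: the origin (TCP) lies at the centre of the arm's flange, where the gripper is bolted on; the fingertips stand 173 mm ahead of it and the grasp point (between the pads) lies 155 mm ahead of it; z points along the fingers, y is the line along which they close (so a half turn about z gives the same grasp; the last joint's range is limited). The gripper opens to 85 mm and grips with 20 to 120 N. Pads are 22 mm wide; open, the fingers measure 114 mm over their backs; the gripper's body (76 mm by 85 mm) begins 54 mm behind the grasp point. The pads swing forward as they close: fully open they stand 13 mm farther back than shut.
Start: joints at [-0.887, 0.04, 0.085, 0, -1.615, -0.334], TCP at [0.206, -0.564, 0.405] pointing down, gripper open.
Joint ranges: [-2.56, 2.56], [-1.29, 2.01], [-1.08, 1.49], [-3.29, 1.98], [-2.81, -0.18], [-2.99, 2.99]. Speed limits (rad/s): [2.57, 2.57, 3.01, 3.14, 3.14, 3.14].

### API

Orientations are given as a unit quaternion [x, y, z, w].
In Python, from bench import env gives the robot as it stands.
- The arm moves only by the tool play_rows, never from a script. Its argument "motion" is a list of rows, each a list of 7 numbers: the turn, a rotation vector about the tool's x, y, z in units of 8 degrees (1.0 is 8 degrees), then the shift along the tool's x, y, z in units of 30 mm (1.0 is 30 mm), then the closure, from 0 (fully open) to 1 (shut). A call has 1 to 12 rows; each row is the pose to reach, as a shift and turn from the pose commanded when the call began, along the tool's axes at that moment; what a row does not reach only later rows make up. A row lasts 1/10 s, in which the tool goes at most 50 mm and 8.59 degrees, less where a joint would pass 70% of its speed; a pose out of reach is approached as far as the arm can. A call with a gripper value outside its range is refused whole. The fingers move at their own pace and stop on an object; "squeeze" is the grip in N (left out, the last holds). Time passes only in rows, so rows that repeat a pose let the fingers close. It gives the time, the measured TCP pose, the force, the opening and the grip force at its end, in the units of the state.
- env.get_obs(): the state, without advancing time (a new reading comes with each control period).
- env.read_camera(name): name is "scene" or "side" or "wrist"; returns (picture, depth): 400x640x3 uint8, red, green, blue; 400x640 float32, m along the optical axis (not along the pixel's ray), 0 where there is no reading.
- env.get_calibration(name): a dict with "mtx" (3x3 intrinsics, pixels), "R" (3x3) and "t" (3): a world point X has camera coordinates R X + t. Camera axes: x right, y down, z forward; pixel columns grow to the right and rows downward; lengths in m; the calibration is good to about 2 mm. A picture is of the moment at which its call begins: read the wrist's pose just before it. get_calibration takes no time and is no camera call; for the wrist camera it gives the pose at the moment of the call.
- env.sign_off(): hands the job in; it is judged then, once.
The state is a dict: "clock": time; "joint_pos": joint angles; "qvel": joint speeds; "tau": joint torques, N m; "position": TCP position; "orientation": TCP orientation; "force": force on the tool from outside, world axes, zero at the start; "torque": the same for the moment, N m; "width": finger opening in m; "grip_force": force on a finger pad.
Only numpy, scipy, OpenCV 4.12 (cv2) and the standard library are available. Lean on these libraries where they do the work, as an engineer would, in place of code of your own. Each camera call takes 0.05 s, during which the arm holds its last target. There are 200 camera calls.

### The job

Take the sprung hook by its red grip, pull it down and hook it into the wire loop on top of the clear pastry cover, feeling your way gently and without touching the cover with the gripper. Then, still holding the grip, ease the hook up until spring and cover balance, and only then let go, so that the hook neither jumps up nor drops; leave the cover hanging still and level from the hook, clear of its board. Leave the pastries and the other things on the counter where they are.

Things in the scene. Friction and masses are not known exactly. Their poses are not given: they have to be found in the camera images.
- hook: Sprung retracting hook of 7 mm steel wire under a 12 mm pull rod. It cannot turn: it slides up and down in the yellow trolley, and with it along the rail (hook's y). Origin: centre of the hook's curve, x away from the grip, z up. The shank comes down at y = -12.5 mm and the curve's underside is at z = -16, its inner bottom at z = -9 mm. The mouth opens upward, 18 mm wide.
- hook_tip (a point): Top of the hook's upturned point, at y = +13.5, z = +7.5 mm from the hook's origin: the point is on the +y side, so the hook enters a loop by moving towards +y. The mouth is free up to the red collar, 45 mm above the hook's origin.
- hook_seat (a point): Where the middle of a 6 mm bar lies when it rests in the hook, 6 mm under the hook's origin. The spring draws the hook up: 3.2 N at the top of its travel (where it starts), growing by 45 N per metre pulled down; travel 215 mm, friction about 0.15 N. The hook's own 0.25 kg is already counted in these pulls.
- hook_grip (a point): Centre of the red grip for pulling the hook: upright block 30 (x) by 16 (y) by 56 mm (z), fixed to the hook by a 10 mm arm that meets it at its top from +x. It lies 135 mm from the rod towards the robot (hook's -x), 28 mm above the hook's origin. Pinch it across its 16 mm (hook's y); nothing is above it. No lip: it holds by friction.
- balancer: Fixed steel gantry that carries the hook: a rail along its y axis, 440 mm above the counter, with the yellow trolley (50 mm), held by two 22 mm posts at x = +130, y = -240 and +240 mm. Origin on the counter under the middle of the rail; x away from the robot. The trolley runs 190 mm to each side and needs about 1 N to slide.
- cover: Clear pastry cover, 160 mm across, 67 mm high, standing in the board's ring with 2 to 4 mm of play. On top stands a lifting loop of 6 mm steel wire. Weight 0.44 to 0.80 kg, not known: on the hook it floats where the spring's pull equals it. Origin: centre of its lower rim; y is the direction through the loop (within 0.25 rad of the rail's).
- cover_top (a point): Centre of the cover's flat top. The loop (cover's xz plane) has a straight 16 mm top bar over this point, sloping at the ends to two legs, and a bottom bar; its opening is 34 mm wide and 32 mm high, the bars' centres 38 mm apart. Its stem slides stiffly (about 22 N), so the top bar stands anywhere from 44 to 72 mm above this point (see or feel), within 7 mm of the rail's line.
- board: Fixed wooden board 240 x 200 mm, 18 mm thick, with a low dark ring (inside 168 mm across, 7 mm high) in which the cover stands. Origin: centre of its underside.
- croissant: Small croissant, 90 mm long, 36 mm high, on the board under the cover
- bun: Round bun, 54 mm across, 36 mm high, on the board under the cover
- mug: white mug with a handle, 82 mm across, 90 mm high; a bystander. Origin: centre of its underside.
- syrup: amber syrup bottle with a black cap, 66 mm across, 210 mm high; a bystander. Origin: centre of its underside.
- sugar: glass jar with a steel lid, 72 mm across, 100 mm high; a bystander. Origin: centre of its underside.
- tamper: steel coffee tamper, 58 mm across, 83 mm high; a bystander. Origin: centre of its underside.
- cups: stack of paper cups, 85 mm across, 150 mm high; a bystander. Origin: centre of its underside.
- spoon: spoon, 150 mm long, lying on the counter; a bystander. Origin: on its axis, at the counter.
Not all that is in view belongs to the job. What is shaped like the cover but blue is not meant.

How it is judged:
By the outcome, as a careful person would: the job done as asked, in the order asked, and still so for the second after the job is handed in, with the robot touching nothing.
It also fails if it takes over 70 s, if anything falls off the work surface, if the arm or the gripper's body presses on something with over 40 N, if the wrist force passes 120 N, or if a joint passes its speed limit or range.

## Working session

There is one attempt and no reset: what is moved stays moved. The work goes in short steps, Python scripts to look and compute and a tool call to move; the robot and the scene stay as the last step left them, time stands still between calls to the robot, and variables do not carry over. Pictures are saved under pics/ and viewed, at most 10 in all, crops included, and the job is handed in when it is done.

Besides the shell and the picture viewer there is one more tool, called by a JSON object that holds its "op" and its "data". play_rows: Moves the arm, as the interface text tells. Its arguments: {"type":"object","properties":{"motion":{"type":"array"},"squeeze":{"type":"number"}},"required":["motion"]}

```bash
mkdir -p pics; python3 - <<'E'
from bench import env
import cv2,numpy as np
o=env.get_obs();print({k:np.round(v,3).tolist() for k,v in o.items()})
for n in("scene","side"):
    p,d=env.read_camera(n);c=env.get_calibration(n)
    np.savez(n+"0.npz",p=p,d=d,**c);print(n,np.round(c["mtx"],1).tolist(),np.round(c["R"],3).tolist(),np.round(c["t"],3).tolist())
    cv2.imwrite(f"pics/{n}0.png",p[:,:,::-1])
E
```

```text
{'clock': 0.0, 'joint_pos': [-0.887, 0.041, 0.084, -0.0, -1.616, -0.334], 'qvel': [0.0, -0.0, 0.002, -0.0, -0.002, 0.0], 'tau': [-0.001, -36.821, 34.74, 6.932, -0.006, -0.0], 'position': [0.206, -0.564, 0.404], 'orientation': [-0.174, 0.985, 0.001, -0.0], 'force': [0.195, 0.438, 0.006], 'torque': [-0.03, -0.03, -0.001], 'grip_force': 0.0, 'width': 0.086}
scene [[512.9, 0.0, 315.0], [0.0, 512.9, 199.3], [0.0, 0.0, 1.0]] [[0.421, 0.907, 0.006], [0.784, -0.361, -0.505], [-0.456, 0.217, -0.863]] [-0.221, -0.215, 2.01]
side [[474.2, 0.0, 318.9], [0.0, 474.2, 201.8], [0.0, 0.0, 1.0]] [[0.905, -0.426, -0.011], [-0.313, -0.646, -0.697], [0.29, 0.634, -0.717]] [-0.373, 0.295, 1.622]
```

View pics/scene0.png

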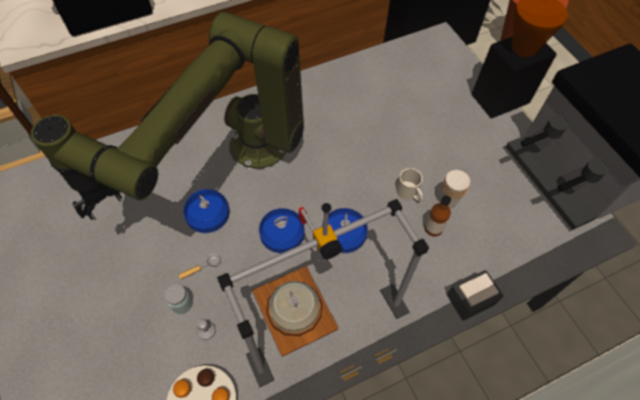

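View pics/side0.png

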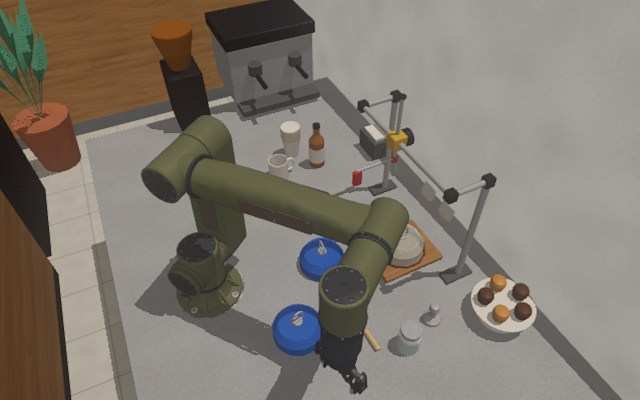

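Scene view: red grip at about (303,215), yellow trolley (326,240), clear cover on its board at (295,303) with its loop near (293,297). Side view: grip (357,178), trolley (397,140), cover (405,243). The blue covers are decoys.

```bash
cat > h.py <<'E'
import numpy as np,cv2
def load(n): return dict(np.load(n))
def cloud(f):
    d=f["d"];v,u=np.indices(d.shape);K=f["mtx"]
    c=np.stack([(u-K[0,2])/K[0,0]*d,(v-K[1,2])/K[1,1]*d,d],-1)
    return (c-f["t"])@f["R"]
def proj(f,X):
    q=f["mtx"]@(f["R"]@np.asarray(X,float)+f["t"]);return q[:2]/q[2]
def tri(obs): # [(f,u,v),...]
    A=[]
    for f,u,v in obs:
        P=f["mtx"]@np.c_[f["R"],f["t"]];A+=[u*P[2]-P[0],v*P[2]-P[1]]
    A=np.array(A);A/=np.linalg.norm(A[:,:3],axis=1)[:,None]
    X=np.linalg.lstsq(A[:,:3],-A[:,3],rcond=None)[0];return X,np.abs(A[:,:3]@X+A[:,3]).max()
E
python3 - <<'E'
from h import *
for n,bx in(("scene",(280,190,350,260)),("side",(340,120,425,205))):
    f=load(n+"0.npz");W=cloud(f);hsv=cv2.cvtColor(f["p"],cv2.COLOR_RGB2HSV).astype(int);H,S,V=hsv[...,0],hsv[...,1],hsv[...,2]
    box=np.zeros(H.shape,bool);box[bx[1]:bx[3],bx[0]:bx[2]]=1
    for nm,m in(("red",((H<6)|(H>172))&(S>150)&(V>80)),("yel",(H>15)&(H<32)&(S>150)&(V>100))):
        k,l,st,ce=cv2.connectedComponentsWithStats((m&box).astype(np.uint8))
        for i in range(1,k):
            if st[i,4]>4:
                P=W[(l==i)&(f["d"]>0)]
                print(n,nm,st[i].tolist(),ce[i].round(1),np.median(P,0).round(3),P.min(0).round(3),P.max(0).round(3))
    W=W[f["d"]>0]
    # things near the board
    M=(W[:,2]>.005)&(W[:,2]<.03)
    o=cv2.cvtColor(f["p"],cv2.COLOR_RGB2HSV)
fs=[]
for n in("scene","side"):
    f=load(n+"0.npz");hsv=cv2.cvtColor(f["p"],cv2.COLOR_RGB2HSV).astype(int);W=cloud(f)
    cu,cv=(295,303) if n=="scene" else (405,243)
    sub=f["p"][cv-45:cv+45,cu-60:cu+60];fs.append(cv2.resize(sub,None,fx=5,fy=5,interpolation=cv2.INTER_CUBIC))
    m=(W[...,2]>.065)&(W[...,2]<.17);b=np.zeros(m.shape,bool);b[cv-35:cv+35,cu-40:cu+40]=1
    P=W[m&b];print(n,"cover pts",len(P),np.median(P,0).round(3),P.min(0).round(3),P.max(0).round(3),np.histogram(P[:,2],10))
    P=W[b&(W[...,2]>.008)&(W[...,2]<.03)];print("board",P.min(0).round(3),P.max(0).round(3))
cv2.imwrite("pics/crop.png",np.vstack(fs)[::1,:,::-1][:900]); im=np.vstack(fs);cv2.imwrite("pics/crop.png",cv2.resize(im,(400,600))[:,:,::-1])
E
```

```text
scene red [299, 207, 7, 17, 47] [301.5 215.5] [ 0.541 -0.051  0.356] [ 0.517 -0.055  0.32 ] [ 0.547 -0.04   0.372]
scene yel [313, 225, 24, 22, 290] [323.9 235.7] [ 0.671 -0.049  0.464] [ 0.642 -0.068  0.449] [ 0.693 -0.015  0.497]
side red [392, 157, 5, 6, 20] [394.3 159.6] [ 0.659 -0.05   0.367] [ 0.653 -0.053  0.356] [ 0.669 -0.041  0.378]
side red [353, 171, 9, 15, 108] [356.7 177.9] [ 0.523 -0.051  0.342] [ 0.511 -0.056  0.312] [ 0.54  -0.043  0.369]
side yel [387, 130, 21, 22, 222] [397.1 138.7] [ 0.653 -0.061  0.462] [ 0.634 -0.07   0.42 ] [ 0.687 -0.02   0.477]
side yel [387, 143, 5, 4, 6] [388.7 144.8] [ 0.637 -0.042  0.428] [ 0.636 -0.054  0.427] [ 0.639 -0.029  0.438]
scene cover pts 1621 [ 0.678 -0.147  0.084] [ 0.595 -0.216  0.065] [ 0.746 -0.068  0.139] (array([222, 227, 776, 348,  15,   3,   3,   5,  14,   8]), array([0.06503925, 0.07242079, 0.07980233, 0.08718388, 0.09456542,
       0.10194697, 0.10932851, 0.11671006, 0.1240916 , 0.13147315,
       0.13885469]))
board [ 0.514 -0.281  0.008] [0.8   0.033 0.03 ]
side cover pts 582 [ 0.675 -0.179  0.084] [ 0.607 -0.223  0.065] [ 0.735 -0.101  0.133] (array([ 90,  72, 199, 197,  13,   3,   3,   1,   2,   2]), array([0.06505115, 0.07188612, 0.0787211 , 0.08555608, 0.09239105,
       0.09922603, 0.106061  , 0.11289598, 0.11973095, 0.12656593,
       0.13340091]))
board [ 0.544 -0.315  0.008] [ 0.917 -0.005  0.03 ]
```

View pics/crop.png

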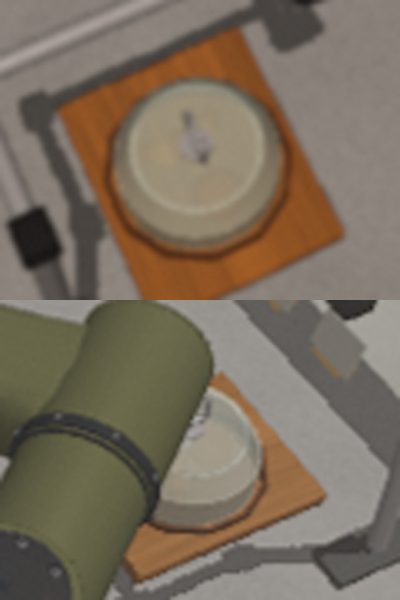

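```bash
python3 - <<'E'
from h import *
from bench import env
f=load("scene0.npz");W=cloud(f)
def pt(f,u,v):
    W=cloud(f);return W[v-1:v+2,u-1:u+2].reshape(-1,3).round(3)
# rail points
b=np.zeros(W.shape[:2],bool);b[195:290,215:405]=1
P=W[b&(W[...,2]>.42)&(W[...,2]<.47)&(W[...,0]>.5)&(W[...,0]<.75)]
# exclude trolley
for it in range(5):
    c=np.polyfit(P[:,1],P[:,0],1);r=P[:,0]-np.polyval(c,P[:,1]);P=P[abs(r)<max(.008,1.0*r.std())]
print("rail x=",c,"yaw",-np.arctan(c[0]),len(P),P.min(0).round(3),P.max(0).round(3))
s=load("side0.npz")
print("corner tri",tri([(f,225,281),(s,450,195)]),tri([(f,396,206),(s,364,105)]))
o=env.get_obs();c=env.get_calibration("wrist");print(np.round(-c["R"].T@c["t"],3),c["R"].round(3),c["mtx"][0,0],o["position"])
p,d=env.read_camera("wrist");print(np.percentile(d,[0,50,100]))
from scipy.spatial.transform import Rotation as Ro
R=Ro.from_quat(o["orientation"]).as_matrix();print("tool axes cols",R.round(3), "cam in tool",(R.T@(-c["R"].T@c["t"]-o["position"])).round(3),(c["R"]@R).round(3))
E
```

```text
rail x= [-0.01307551  0.66954033] yaw 0.01307476785019559 1135 [ 0.661 -0.33   0.422] [0.681 0.178 0.47 ]
corner tri (array([ 0.66850829, -0.3130633 ,  0.43986812]), np.float64(0.00043162921945605337)) (array([0.66296099, 0.16812865, 0.44266929]), np.float64(0.002717921325516598))
[ 0.144 -0.586  0.374] [[-0.343  0.939  0.002]
 [ 0.907  0.331  0.261]
 [ 0.245  0.091 -0.965]] 275.9684615557485 [ 0.20569315 -0.56362956  0.40375764]
[0.         0.35107765 0.47997218]
tool axes cols [[-0.939 -0.343 -0.001]
 [-0.343  0.939  0.001]
 [ 0.     0.002 -1.   ]] cam in tool [ 0.066 -0.     0.03 ] [[ 0.001  1.    -0.   ]
 [-0.965  0.001 -0.262]
 [-0.262  0.     0.965]]
```

{"op": "play_rows", "data": {"motion": [[0,0,0.2,-1.2,0.8,-0.5,0],[0,0,0.5,-2.5,1.7,-1.0,0],[0,0,0.75,-3.8,2.6,-1.5,0],[0,0,1.0,-5.1,3.4,-1.5,0],[0,0,1.25,-6.4,4.3,-1.5,0],[0,0,1.5,-7.7,5.2,-1.5,0],[0,0,1.75,-9,6.1,-1.5,0],[0,0,2.0,-10.3,6.9,-1.5,0],[0,0,2.2,-11.6,7.8,-1.5,0],[0,0,2.4,-12.8,8.6,-1.5,0],[0,0,2.4,-13.8,9.3,-1.5,0],[0,0,2.4,-13.8,9.3,-1.5,0]]}}

```text
clock: 1.35
position: [0.5008, -0.1565, 0.4482]
orientation: [-0.01, 1.0, 0.001, -0.001]
force: [-0.1, 0.4, -0.3]
width: 0.0855
grip_force: 0.0
```

```bash
python3 - <<'E'
from h import *
from bench import env
o=env.get_obs();print(o["clock"],o["position"],o["orientation"])
for n in("wrist","scene","side"):
    c=env.get_calibration(n);p,d=env.read_camera(n);np.savez(n+"1.npz",p=p,d=d,**c)
    if n=="wrist":cv2.imwrite("pics/w1.png",p[:,:,::-1])
E
```

```text
1.35 [ 0.50084266 -0.15652812  0.4482334 ] [-9.50825257e-03  9.99954126e-01  5.20728825e-04 -1.03364917e-03]
```

View pics/w1.png

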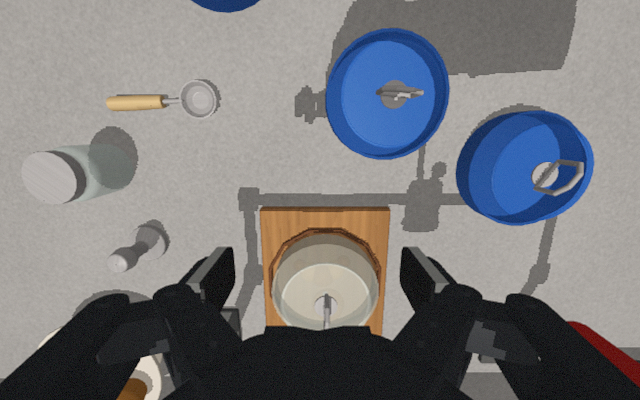

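Wrist view: image down is world +x. The clear cover is at (325,290) with its loop edge-on at about (325,300), partly hidden by the gripper. Red grip shows at the bottom right (610,345).

```bash
python3 - <<'E'
from h import *
for n in("wrist1","scene0","scene1","side1"):
    f=load(n+".npz");W=cloud(f);m=(f["d"]>0)&(abs(W[...,0]-.67)<.06)&(abs(W[...,1]+.145)<.06)&(W[...,2]>.097)&(W[...,2]<.18)
    P=W[m]
    if len(P):print(n,len(P),P.min(0).round(3),P.max(0).round(3),np.median(P,0).round(3));i=np.argsort(P[:,2])[::max(1,len(P)//14)];print(P[i].round(3).tolist())
    m=(f["d"]>0)&(abs(W[...,0]-.67)<.09)&(abs(W[...,1]+.145)<.09)&(W[...,2]>.0815)&(W[...,2]<.09)
    P=W[m];x=P[:,:2].astype(np.float32)
    if len(P):print(" top disc",cv2.minEnclosingCircle(x),np.median(P,0))
    b=cv2.inRange(f["p"],(110,50,20),(210,130,90));
    m=(b>0)&(f["d"]>0)&(W[...,2]>.012)&(W[...,2]<.024)&(abs(W[...,0]-.67)<.16)&(abs(W[...,1]+.145)<.18)
    print(" board",cv2.minAreaRect(W[m][:,:2].astype(np.float32)),m.sum())
E
```

```text
wrist1 169 [ 0.644 -0.143  0.097] [ 0.687 -0.137  0.134] [ 0.65  -0.141  0.125]
[[0.686, -0.143, 0.097], [0.646, -0.139, 0.101], [0.644, -0.14, 0.106], [0.644, -0.142, 0.11], [0.645, -0.141, 0.116], [0.645, -0.142, 0.12], [0.645, -0.139, 0.123], [0.647, -0.141, 0.125], [0.65, -0.141, 0.127], [0.653, -0.138, 0.128], [0.655, -0.139, 0.131], [0.654, -0.142, 0.132], [0.666, -0.138, 0.132], [0.662, -0.138, 0.133], [0.666, -0.141, 0.134]]
 top disc ((0.6667147874832153, -0.1404268890619278), 0.06311896443367004) [ 0.65459622 -0.14373194  0.08575415]
 board ((0.6602370142936707, -0.1417192816734314), (0.22357815504074097, 0.1978740096092224), 1.1115750074386597) 3684
scene0 40 [ 0.631 -0.147  0.097] [ 0.693 -0.126  0.139] [ 0.675 -0.145  0.125]
[[0.661, -0.146, 0.097], [0.631, -0.126, 0.098], [0.683, -0.146, 0.1], [0.652, -0.146, 0.102], [0.693, -0.143, 0.104], [0.652, -0.145, 0.11], [0.69, -0.145, 0.116], [0.689, -0.141, 0.121], [0.652, -0.142, 0.124], [0.681, -0.141, 0.124], [0.69, -0.145, 0.125], [0.687, -0.143, 0.125], [0.681, -0.144, 0.128], [0.675, -0.141, 0.129], [0.667, -0.145, 0.13
[... 1187 characters left out ...]
0.143  0.125]
[[0.671, -0.142, 0.098], [0.646, -0.136, 0.099], [0.643, -0.141, 0.1], [0.645, -0.137, 0.105], [0.645, -0.143, 0.107], [0.645, -0.143, 0.112], [0.645, -0.142, 0.116], [0.689, -0.141, 0.12], [0.645, -0.14, 0.125], [0.645, -0.146, 0.125], [0.649, -0.145, 0.127], [0.648, -0.141, 0.129], [0.644, -0.146, 0.131], [0.661, -0.144, 0.131], [0.678, -0.143, 0.132], [0.672, -0.146, 0.132], [0.659, -0.141, 0.134], [0.653, -0.144, 0.135], [0.655, -0.147, 0.138]]
 top disc ((0.6644308567047119, -0.14401791989803314), 0.06751909852027893) [ 0.66176755 -0.14866721  0.08557871]
 board ((0.6655212640762329, -0.14472351968288422), (0.2379959374666214, 0.20099999010562897), 0.5420883297920227) 1024
```

{"op": "play_rows", "data": {"motion": [[0,0,0,0,0,-1,0],[0,0,0,0,0,-2.5,0],[0,0,0,0,1,-3.7,0],[0,0,0,0,2.4,-3.7,0],[0,0,0,0,3.5,-3.7,0],[0,0,0,0,3.5,-3.7,0]]}}

```text
clock: 2.1
position: [0.4969, -0.0532, 0.561]
orientation: [-0.008, 1.0, 0.001, 0.0]
force: [-0.3, -0.3, -0.5]
width: 0.0853
grip_force: 0.0
```

```bash
cat > look.py <<'E'
from h import *
from bench import env
def snap(tag,names):
    o=env.get_obs();print(round(o["clock"],2),o["position"].round(4),o["orientation"].round(4),"F",np.round(o["force"],2),o["width"],o["grip_force"])
    r={}
    for n in names:
        c=env.get_calibration(n);p,d=env.read_camera(n);f=dict(p=p,d=d,**c);np.savez(n+tag+".npz",**f);r[n]=f
        cv2.imwrite(f"pics/{n}{tag}.png",p[:,:,::-1])
    return r
def red(f,X=None,r=.1):
    W=cloud(f);h=cv2.cvtColor(f["p"],cv2.COLOR_RGB2HSV).astype(int);H,S,V=h[...,0],h[...,1],h[...,2]
    m=((H<6)|(H>172))&(S>140)&(V>60)&(f["d"]>0)
    if X is not None:m&=np.linalg.norm(W-X,axis=-1)<r
    return W[m],m
E
python3 - <<'E'
from look import *
r=snap("2",["wrist","scene","side"])
for n in r:
    P,m=red(r[n],[.528,-.05,.342],.06)
    if len(P):print(n,len(P),np.percentile(P,2,0).round(4),np.percentile(P,98,0).round(4),np.median(P,0).round(4))
    if n=="wrist":
        T=P[P[:,2]>P[:,2].max()-.006];print("top face",len(T),np.percentile(T,1,0).round(4),np.percentile(T,99,0).round(4),cv2.minAreaRect(T[:,:2].astype(np.float32)))
E
```

```text
2.1 [ 0.4969 -0.0532  0.561 ] [-8.3e-03  1.0e+00  6.0e-04  4.0e-04] F [-0.28 -0.26 -0.52] 0.08528394071834089 0.0
wrist 1032 [ 0.5134 -0.0517  0.3193] [ 0.5377 -0.0371  0.3677] [ 0.5153 -0.0447  0.363 ]
top face 494 [ 0.5142 -0.0512  0.3637] [ 0.5398 -0.0366  0.3684] ((0.5279088020324707, -0.04389499872922897), (0.028780190274119377, 0.014344621449708939), 1.3155804872512817)
scene 57 [ 0.5165 -0.0548  0.3208] [ 0.5471 -0.0401  0.3709] [ 0.5397 -0.0507  0.3551]
side 60 [ 0.5113 -0.0555  0.3141] [ 0.5385 -0.0447  0.3638] [ 0.5221 -0.0511  0.3308]
```

View pics/wrist2.png

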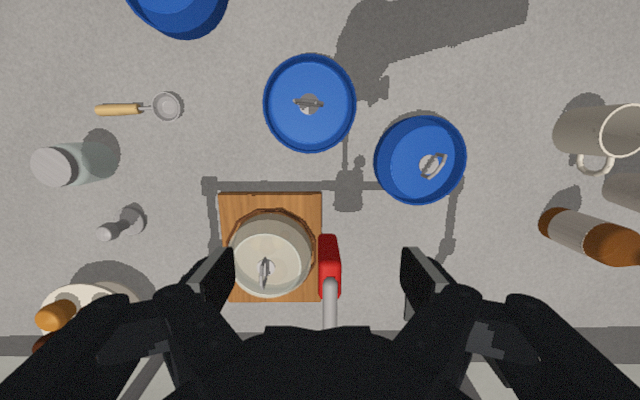

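Wrist view: red grip between the open fingers at (330,265), top at z≈0.367 with its arm leading away to the rail; cover loop at (265,268). Sizes agree (29×14 mm top face). Descending and grasping.

{"op": "play_rows", "data": {"motion": [[0,0,0,-0.6,0.25,0,0],[0,0,0,-1.05,0.25,0,0],[0,0,0,-1.05,0.25,0.8,0],[0,0,0,-1.05,0.25,1.6,0],[0,0,0,-1.05,0.25,2.2,0],[0,0,0,-1.05,0.25,2.2,0.3],[0,0,0,-1.05,0.25,2.2,0.6],[0,0,0,-1.05,0.25,2.2,1],[0,0,0,-1.05,0.25,2.2,1],[0,0,0,-1.05,0.25,2.2,1],[0,0,0,-1.05,0.25,2.2,1]], "squeeze": 80}}

```text
clock: 3.35
position: [0.5288, -0.0468, 0.4957]
orientation: [-0.007, 1.0, 0.0, 0.001]
force: [0.9, -0.5, 3.1]
width: 0.0151
grip_force: 77.9
```

```bash
python3 - <<'E'
from look import *
r=snap("3",["wrist","scene","side"])
for n in r:
    P,m=red(r[n],[.528,-.046,.342],.06)
    if len(P):print(n,len(P),np.percentile(P,2,0).round(4),np.percentile(P,98,0).round(4))
E
```

```text
3.35 [ 0.5288 -0.0468  0.4957] [-7.5e-03  1.0e+00  1.0e-04  1.0e-03] F [ 0.91 -0.47  3.07] 0.015129723769266055 77.94844150543213
wrist 2674 [ 0.5137 -0.0547  0.3207] [ 0.5382 -0.0392  0.3675]
scene 25 [ 0.5401 -0.0564  0.3189] [ 0.5472 -0.0463  0.3665]
side 27 [ 0.5107 -0.0574  0.3147] [ 0.5184 -0.0442  0.3673]
```

{"op": "play_rows", "data": {"motion": [[0,0,0,0,0,0.3,1],[0,0,0,0,-0.5,0.8,1],[0,0,0,0,-1.2,1.3,1],[0,0,0,0,-1.9,1.8,1],[0,0,0,0,-2.6,2.3,1],[0,0,0,0,-3.3,2.8,1],[0,0,0,0,-4.0,3.2,1],[0,0,0,0,-4.5,3.6,1],[0,0,0,0,-4.75,4,1],[0,0,0,0,-4.75,4.5,1],[0,0,0,0,-4.75,5,1],[0,0,0,0,-4.75,5,1]]}}

```text
clock: 4.7
position: [0.5315, -0.1894, 0.3449]
orientation: [-0.007, 1.0, -0.0, 0.002]
force: [5.3, -0.4, 9.5]
width: 0.0152
grip_force: 79.2
```

```bash
python3 - <<'E'
from look import *
r=snap("4",["scene","side","wrist"])
for n in r:
    f=r[n];W=cloud(f)
    P,m=red(f,[.535,-.189,.19],.07)
    if len(P):print(n,"grip",len(P),np.percentile(P,2,0).round(4),np.percentile(P,98,0).round(4))
    if n=="wrist":continue
    P,m=red(f,[.665,-.187,.205],.04)
    if len(P):print(n,"collar",len(P),np.percentile(P,2,0).round(4),np.percentile(P,98,0).round(4))
    m=(f["d"]>0)&(abs(W[...,0]-.668)<.03)&(W[...,1]>-.24)&(W[...,1]<-.12)&(W[...,2]>.1)&(W[...,2]<.3)
    v,u=np.where(m);P=W[m];print(n,u.min(),u.max(),v.min(),v.max())
    Q=P[P[:,1]<-.155];Q=Q[Q[:,2]<.2];print(Q[np.argsort(Q[:,2])][::max(1,len(Q)//12)].round(3).tolist())
    x,y=np.round(proj(f,[.668,-.165,.16])).astype(int);f["c"]=cv2.resize(f["p"][y-36:y+36,x-48:x+48],(600,450),interpolation=cv2.INTER_CUBIC);print((x,y))
im=np.vstack([cv2.resize(r[n]["c"],(400,300)) for n in("scene","side")]);cv2.imwrite("pics/c4.png",im[:,:,::-1])
E
```

```text
4.7 [ 0.5315 -0.1894  0.3449] [-7.5e-03  1.0e+00 -5.0e-04  1.7e-03] F [ 5.27 -0.41  9.46] 0.015189377421065265 79.16190505027771
scene grip 6 [ 0.5396 -0.1987  0.1993] [ 0.5492 -0.196   0.2191]
scene collar 34 [ 0.6626 -0.1979  0.2123] [ 0.6807 -0.1802  0.2402]
scene 272 296 283 306
[[0.665, -0.183, 0.142], [0.671, -0.188, 0.149], [0.669, -0.181, 0.15], [0.67, -0.178, 0.151], [0.668, -0.19, 0.151], [0.668, -0.193, 0.154], [0.67, -0.2, 0.158], [0.667, -0.179, 0.162], [0.669, -0.173, 0.168], [0.668, -0.176, 0.17], [0.673, -0.203, 0.181], [0.669, -0.204, 0.187], [0.666, -0.202, 0.196]]
(np.int64(286), np.int64(296))
side grip 29 [ 0.5137 -0.1994  0.1679] [ 0.5222 -0.1863  0.2189]
side collar 23 [ 0.6548 -0.2003  0.2066] [ 0.672  -0.1872  0.2312]
side 396 418 203 236
[[0.663, -0.182, 0.149], [0.662, -0.194, 0.152], [0.664, -0.178, 0.154], [0.666, -0.175, 0.156], [0.661, -0.201, 0.16], [0.662, -0.204, 0.162], [0.663, -0.196, 0.164], [0.664, -0.176, 0.168], [0.66, -0.204, 0.174], [0.66, -0.203, 0.178], [0.66, -0.207, 0.187], [0.662, -0.198, 0.191], [0.664, -0.2, 0.193], [0.662, -0.201, 0.199]]
(np.int64(408), np.int64(226))
wrist grip 2688 [ 0.5165 -0.1974  0.1716] [ 0.5411 -0.182   0.219 ]
```

View pics/c4.png

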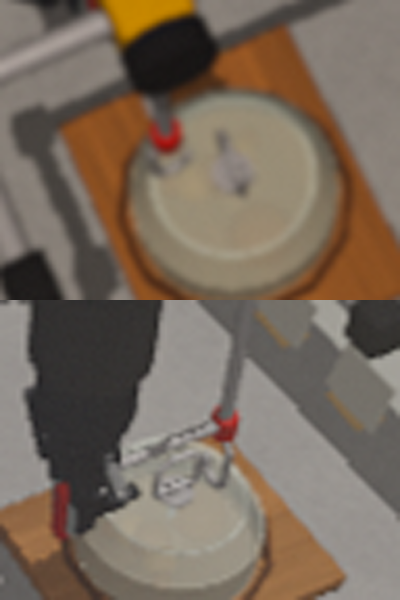

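Crops: hook hangs left of the loop in both views (scene crop hook (165,160), loop (232,170); side crop hook (215,475), loop (178,488)). Depth gives tip z≈0.169 and bottom 0.144, so the hook origin is at about TCP − 0.184, as modelled. Lowering to the loop's opening.

{"op": "play_rows", "data": {"motion": [[0,0,0,-0.05,0,0.3,1],[0,0,0,-0.05,0,0.6,1],[0,0,0,-0.05,0,0.9,1],[0,0,0,-0.05,0,1.2,1],[0,0,0,-0.05,0,1.5,1],[0,0,0,-0.05,0,1.5,1],[0,0,0,-0.05,0,1.5,1]]}}

```text
clock: 5.55
position: [0.5328, -0.1896, 0.3025]
orientation: [-0.008, 1.0, -0.001, 0.002]
force: [-0.8, 0.2, 12.3]
width: 0.0151
grip_force: 79.4
```

```bash
python3 - <<'E'
from look import *
r=snap("5",["scene","side"])
for n in r:
    f=r[n];W=cloud(f)
    m=(f["d"]>0)&(abs(W[...,0]-.668)<.04)&(W[...,1]>-.24)&(W[...,1]<-.157)&(W[...,2]>.092)&(W[...,2]<.15)
    Q=W[m];print(n,Q[np.argsort(Q[:,2])][::max(1,len(Q)//14)].round(3).tolist())
    m=(f["d"]>0)&(abs(W[...,0]-.668)<.04)&(W[...,1]>-.155)&(W[...,1]<-.12)&(W[...,2]>.092)&(W[...,2]<.15)
    Q=W[m];print(n,"loop",np.median(Q,0).round(4),np.percentile(Q,[90,97],0)[:,2].round(4))
print(env.get_obs()["torque"].round(2))
E
```

```text
5.55 [ 0.5328 -0.1896  0.3025] [-0.0076  1.     -0.001   0.0022] F [-0.81  0.22 12.34] 0.015055843361505518 79.37211871147156
scene [[0.7, -0.177, 0.092], [0.675, -0.18, 0.093], [0.698, -0.183, 0.093], [0.696, -0.158, 0.093], [0.679, -0.171, 0.093], [0.662, -0.171, 0.094], [0.669, -0.193, 0.103], [0.667, -0.186, 0.106], [0.669, -0.183, 0.107], [0.666, -0.189, 0.108], [0.671, -0.187, 0.11], [0.671, -0.181, 0.112], [0.672, -0.197, 0.116], [0.672, -0.177, 0.117], [0.667, -0.175, 0.121], [0.673, -0.181, 0.126], [0.673, -0.203, 0.126], [0.668, -0.178, 0.127], [0.67, -0.205, 0.128], [0.672, -0.205, 0.142]]
scene loop [ 0.6753 -0.1446  0.1141] [0.1326 0.1333]
side [[0.643, -0.193, 0.092], [0.643, -0.175, 0.094], [0.669, -0.159, 0.094], [0.663, -0.179, 0.103], [0.664, -0.177, 0.107], [0.662, -0.198, 0.109], [0.661, -0.193, 0.11], [0.665, -0.187, 0.112], [0.664, -0.181, 0.116], [0.666, -0.178, 0.117], [0.659, -0.2, 0.119], [0.667, -0.2, 0.12], [0.661, -0.203, 0.12], [0.662, -0.201, 0.123], [0.667, -0.175, 0.124], [0.661, -0.201, 0.134], [0.662, -0.199, 0.136], [0.663, -0.202, 0.14], [0.666, -0.202, 0.143]]
side loop [ 0.6618 -0.1432  0.1017] [0.1331 0.136 ]
[0.34 0.   0.23]
```

{"op": "play_rows", "data": {"motion": [[0,0,0,0,0,0.08,1],[0,0,0,0,0.15,0.08,1],[0,0,0,0,0.3,0.08,1],[0,0,0,0,0.45,0.08,1],[0,0,0,0,0.6,0.08,1],[0,0,0,0,0.75,0.08,1],[0,0,0,0,0.85,0.08,1],[0,0,0,0,0.95,0.08,1],[0,0,0,0,0.95,0.08,1]]}}

```text
clock: 6.55
position: [0.5324, -0.1609, 0.3004]
orientation: [-0.008, 1.0, -0.001, 0.002]
force: [-0.6, 1.0, 11.9]
width: 0.0148
grip_force: 79.5
```

{"op": "play_rows", "data": {"motion": [[0,0,0,0,0.1,0,1],[0,0,0,0,0.2,0,1],[0,0,0,0,0.3,0,1],[0,0,0,0,0.4,0,1],[0,0,0,0,0.4,0,1]]}}

```text
clock: 7.05
position: [0.5322, -0.1489, 0.3004]
orientation: [-0.008, 1.0, -0.001, 0.002]
force: [-1.4, 0.9, 12.5]
width: 0.0155
grip_force: 79.5
```

{"op": "play_rows", "data": {"motion": [[0,0,0,0,0.08,0,1],[0,0,0,0,0.17,0,1],[0,0,0,0,0.17,0,1]]}}

```text
clock: 7.35
position: [0.5321, -0.1438, 0.3004]
orientation: [-0.008, 1.0, -0.001, 0.002]
force: [-1.4, -0.2, 11.9]
width: 0.0152
grip_force: 79.6
```

```bash
cat > view.py <<'E'
from look import *
def duo(tag,X):
    r=snap(tag,["scene","side"])
    a=[]
    for n in r:
        f=r[n];x,y=np.round(proj(f,X)).astype(int);a.append(cv2.resize(f["p"][y-30:y+30,x-40:x+40],(400,300),interpolation=cv2.INTER_CUBIC))
    cv2.imwrite(f"pics/d{tag}.png",np.vstack(a)[:,:,::-1]);return r
E
python3 -c "
from view import *
duo('6',[.668,-.143,.13])"
```

```text
7.35 [ 0.5321 -0.1438  0.3004] [-7.6e-03  1.0e+00 -8.0e-04  2.3e-03] F [-1.43 -0.22 11.88] 0.0152297464551601 79.55252408981323
```

View pics/d6.png

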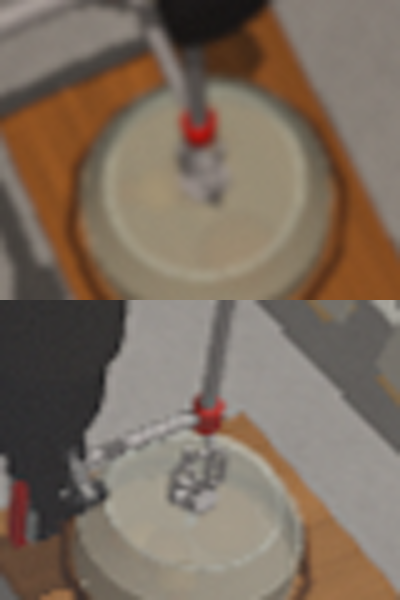

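Both crops show the hook inside the loop with no side force. Easing up slowly.

{"op": "play_rows", "data": {"motion": [[0,0,0,0,0,-0.1,1],[0,0,0,0,0,-0.2,1],[0,0,0,0,0,-0.3,1],[0,0,0,0,0,-0.4,1],[0,0,0,0,0,-0.5,1],[0,0,0,0,0,-0.5,1]]}}

```text
clock: 8.05
position: [0.532, -0.1439, 0.3156]
orientation: [-0.008, 1.0, -0.001, 0.002]
force: [-1.2, 0.1, 10.5]
width: 0.0153
grip_force: 79.4
```

{"op": "play_rows", "data": {"motion": [[0,0,0,0,0,-0.05,1],[0,0,0,0,0,-0.1,1],[0,0,0,0,0,-0.15,1],[0,0,0,0,0,-0.2,1],[0,0,0,0,0,-0.2,1]]}}

```text
clock: 8.55
position: [0.5319, -0.1439, 0.3208]
orientation: [-0.008, 1.0, -0.001, 0.002]
force: [-1.3, -0.3, 10.0]
width: 0.0148
grip_force: 79.1
```

{"op": "play_rows", "data": {"motion": [[0,0,0,0,0,-0.05,1],[0,0,0,0,0,-0.1,1],[0,0,0,0,0,-0.15,1],[0,0,0,0,0,-0.2,1],[0,0,0,0,0,-0.2,1]]}}

```text
clock: 9.05
position: [0.5317, -0.1438, 0.3257]
orientation: [-0.007, 1.0, -0.0, 0.001]
force: [-0.6, -0.1, 7.0]
width: 0.0155
grip_force: 78.8
```

{"op": "play_rows", "data": {"motion": [[0,0,0,0,0,-0.05,1],[0,0,0,0,0,-0.1,1],[0,0,0,0,0,-0.15,1],[0,0,0,0,0,-0.2,1],[0,0,0,0,0,-0.2,1]]}}

```text
clock: 9.55
position: [0.5317, -0.1438, 0.3316]
orientation: [-0.007, 1.0, -0.0, 0.001]
force: [-0.6, 0.8, 6.4]
width: 0.0151
grip_force: 78.7
```

{"op": "play_rows", "data": {"motion": [[0,0,0,0,0,-0.05,1],[0,0,0,0,0,-0.1,1],[0,0,0,0,0,-0.15,1],[0,0,0,0,0,-0.2,1],[0,0,0,0,0,-0.2,1]]}}

```text
clock: 10.05
position: [0.5316, -0.1438, 0.3376]
orientation: [-0.007, 1.0, -0.0, 0.001]
force: [-1.5, 0.3, 5.5]
width: 0.015
grip_force: 78.6
```

{"op": "play_rows", "data": {"motion": [[0,0,0,0,0,-0.1,1],[0,0,0,0,0,-0.2,1],[0,0,0,0,0,-0.3,1],[0,0,0,0,0,-0.4,1],[0,0,0,0,0,-0.4,1],[0,0,0,0,0,-0.4,1]]}}

```text
clock: 10.65
position: [0.5316, -0.1438, 0.3492]
orientation: [-0.007, 1.0, -0.0, 0.0]
force: [-1.4, 0.1, 4.9]
width: 0.0146
grip_force: 78.6
```

```bash
python3 -c "
from view import *
r=duo('7',[.668,-.143,.13])
for n in r:
    f=r[n];W=cloud(f);m=(f['d']>0)&(abs(W[...,0]-.668)<.07)&(abs(W[...,1]+.143)<.07)&(W[...,2]>.07)&(W[...,2]<.125);print(np.histogram(W[m][:,2],np.arange(.07,.126,.005)))
"
```

```text
10.65 [ 0.5316 -0.1438  0.3492] [-7.4e-03  1.0e+00 -2.0e-04  4.0e-04] F [-1.4   0.09  4.92] 0.014594909938331915 78.55985641479492
(array([  8,  11,  36,  69, 101, 117, 109, 285, 594, 290,  24]), array([0.07 , 0.075, 0.08 , 0.085, 0.09 , 0.095, 0.1  , 0.105, 0.11 ,
       0.115, 0.12 , 0.125]))
(array([ 14,  15,  24,  49,  62,  79,  75, 129, 431, 215,  27]), array([0.07 , 0.075, 0.08 , 0.085, 0.09 , 0.095, 0.1  , 0.105, 0.11 ,
       0.115, 0.12 , 0.125]))
```

View pics/d7.png

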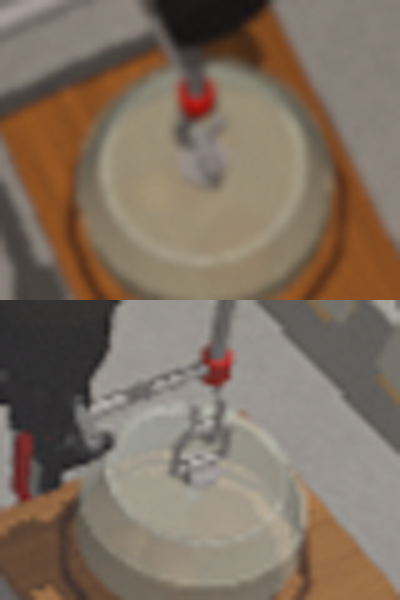

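Cover is off the board (top at ~0.112, up 27 mm), bar seated in the hook. Residual up-pull is 4.9 N, so about 105 mm to go.

{"op": "play_rows", "data": {"motion": [[0,0,0,0,0,-0.1,1],[0,0,0,0,0,-0.3,1],[0,0,0,0,0,-0.55,1],[0,0,0,0,0,-0.8,1],[0,0,0,0,0,-1.05,1],[0,0,0,0,0,-1.3,1],[0,0,0,0,0,-1.55,1],[0,0,0,0,0,-1.8,1],[0,0,0,0,0,-2.0,1],[0,0,0,0,0,-2.1,1],[0,0,0,0,0,-2.1,1],[0,0,0,0,0,-2.1,1]]}}

```text
clock: 11.95
position: [0.5317, -0.1436, 0.4109]
orientation: [-0.007, 1.0, 0.0, -0.0]
force: [-4.8, -1.8, 2.5]
width: 0.0153
grip_force: 78.2
```

{"op": "play_rows", "data": {"motion": [[0,0,0,0,0,-0.1,1],[0,0,0,0,0,-0.2,1],[0,0,0,0,0,-0.35,1],[0,0,0,0,0,-0.5,1],[0,0,0,0,0,-0.6,1],[0,0,0,0,0,-0.7,1],[0,0,0,0,0,-0.7,1],[0,0,0,0,0,-0.7,1],[0,0,0,0,0,-0.7,1]]}}

```text
clock: 12.85
position: [0.5316, -0.1436, 0.4322]
orientation: [-0.007, 1.0, 0.0, -0.001]
force: [-5.4, -0.6, 2.7]
width: 0.0148
grip_force: 78.1
```

```bash
python3 -c "
from look import *
a=[]
for i in range(6):
    o=env.get_obs();a.append(o['force']);env.read_camera('side')
print(o['clock'],o['position'].round(4),np.round(a,2).tolist(),np.mean(a,0).round(2),o['torque'].round(2))
"
```

```text
13.1 [ 0.5316 -0.1436  0.4322] [[-5.37, -0.65, 2.7], [-5.79, -0.36, 1.1], [-7.0, -1.17, 2.44], [-5.35, 0.08, 1.87], [-5.43, -1.15, 1.44], [-5.5, -0.49, 2.13]] [-5.74 -0.62  1.95] [-0.05  1.29  0.2 ]
```

{"op": "play_rows", "data": {"motion": [[0,0,0,0.03,0,-0.1,1],[0,0,0,0.05,0,-0.2,1],[0,0,0,0.05,0,-0.3,1],[0,0,0,0.05,0,-0.4,1],[0,0,0,0.05,0,-0.5,1],[0,0,0,0.05,0,-0.6,1],[0,0,0,0.05,0,-0.7,1],[0,0,0,0.05,0,-0.7,1],[0,0,0,0.05,0,-0.7,1]]}}

```text
clock: 14.05
position: [0.5305, -0.1435, 0.4535]
orientation: [-0.007, 1.0, 0.0, 0.001]
force: [6.1, 0.1, 0.7]
width: 0.0149
grip_force: 78.0
```

```bash
cat > avg.py <<'E'
from look import *
a=[]
for i in range(14):
    o=env.get_obs();a.append(np.r_[o['force'],o['torque']]);env.read_camera('side')
print(o['clock'],o['position'].round(4),np.mean(a,0).round(2),'sd',np.std(a,0).round(2))
E
python3 avg.py
```

```text
14.7 [ 0.5306 -0.1434  0.4534] [ 5.58 -0.57  0.88 -0.05 -1.7   0.19] sd [0.4  0.39 0.39 0.02 0.02 0.03]
```

{"op": "play_rows", "data": {"motion": [[0,0,0,-0.025,0,-0.1,1],[0,0,0,-0.025,0,-0.2,1],[0,0,0,-0.025,0,-0.3,1],[0,0,0,-0.025,0,-0.4,1],[0,0,0,-0.025,0,-0.5,1],[0,0,0,-0.025,0,-0.5,1],[0,0,0,-0.025,0,-0.5,1]]}}

```text
clock: 15.45
position: [0.5309, -0.1436, 0.4683]
orientation: [-0.007, 1.0, 0.0, -0.0]
force: [0.9, 0.5, -0.4]
width: 0.0152
grip_force: 78.0
```

```bash
python3 avg.py
```

```text
16.1 [ 0.5309 -0.1436  0.4682] [ 1.39  0.51 -0.18  0.25 -0.46  0.25] sd [0.51 0.42 0.42 0.03 0.07 0.03]
```

Balanced within noise (Fz ≈ −0.2 N mean). Relaxing the grip, then opening.

{"op": "play_rows", "data": {"motion": [[0,0,0,0,0,0,1],[0,0,0,0,0,0,1],[0,0,0,0,0,0,1],[0,0,0,0,0,0,1]], "squeeze": 20}}

```text
clock: 16.55
position: [0.531, -0.1436, 0.4683]
orientation: [-0.007, 1.0, 0.0, -0.0]
force: [-0.2, 1.4, -0.1]
width: 0.0151
grip_force: 78.0
```

```bash
cat > z.py <<'E'
import sys
from look import *
r=snap(sys.argv[1],["side","scene"])
for n in r:
    f=r[n];W=cloud(f);m=(f['d']>0)&(abs(W[...,0]-.668)<.05)&(abs(W[...,1]+.143)<.05)&(W[...,2]>.19)&(W[...,2]<.26)
    P=W[m];c,res,_,_=np.linalg.lstsq(np.c_[P[:,:2]-[.668,-.143],np.ones(len(P))],P[:,2],rcond=None)
    R,_=red(f,[.53,-.144,.312],.06);C,_=red(f,[.666,-.143,.335],.045)
    print(n,"top z",np.median(P[:,2]).round(4),len(P),"slope",c[:2].round(3),"grip z",np.percentile(R[:,2],[2,98]).round(4) if len(R) else 0,"collar",np.median(C,0).round(4) if len(C) else 0)
E
python3 z.py 8
```

```text
16.55 [ 0.531  -0.1436  0.4683] [-7.4e-03  1.0e+00  0.0e+00 -1.0e-04] F [-0.21  1.38 -0.06] 0.015110995056342174 78.00754308700562
side top z 0.2321 629 slope [0.006 0.034] grip z [0.2895 0.3405] collar [ 0.6604 -0.1497  0.3427]
scene top z 0.2318 944 slope [-0.014  0.004] grip z [0.2994 0.3421] collar 0
```

{"op": "play_rows", "data": {"motion": [[0,0,0,0,0,0,0.8],[0,0,0,0,0,0,0.75],[0,0,0,0,0,0,0.65],[0,0,0,0,0,0,0.5],[0,0,0,0,0,0,0.5]]}}

```text
clock: 17.15
position: [0.531, -0.1436, 0.4683]
orientation: [-0.007, 1.0, 0.0, -0.0]
force: [-0.3, 0.0, -0.3]
width: 0.0426
grip_force: 0.0
```

```bash
python3 z.py 9
```

```text
17.15 [ 0.531  -0.1436  0.4683] [-7.3e-03  1.0e+00  0.0e+00 -1.0e-04] F [-0.31  0.   -0.33] 0.04261365219706387 0.0
side top z 0.2329 628 slope [-0.008  0.027] grip z [0.2897 0.3405] collar [ 0.6597 -0.1501  0.3415]
scene top z 0.2322 954 slope [-0.023  0.01 ] grip z [0.2991 0.3395] collar 0
```

The hook stayed put. Opening fully and lifting straight off the grip.

{"op": "play_rows", "data": {"motion": [[0,0,0,0,0,0,0.2],[0,0,0,0,0,0,0.2],[0,0,0,0,0,-0.4,0.2],[0,0,0,0,0,-1,0.2],[0,0,0,0,0,-1.7,0.2],[0,0,0,0,0,-2.4,0.2],[0,0,0,0,0,-3,0.2],[0,0,0,0.6,0,-3.2,0.2],[0,0,0,1.5,0,-3.2,0.2],[0,0,0,2.2,0,-3.2,0.2],[0,0,0,2.2,0,-3.2,0.2]]}}

```text
clock: 18.35
position: [0.4624, -0.145, 0.5674]
orientation: [-0.007, 1.0, -0.0, 0.002]
force: [0.8, 0.3, 0.7]
width: 0.0681
grip_force: 0.0
```

```bash
python3 z.py 10; python3 -c "
import cv2;a=cv2.imread('pics/side10.png');cv2.imwrite('pics/f.png',cv2.resize(a[80:320,260:580],(800,600),interpolation=cv2.INTER_CUBIC))"
```

```text
18.35 [ 0.4624 -0.145   0.5674] [-7.1e-03  1.0e+00 -2.0e-04  2.4e-03] F [0.77 0.35 0.73] 0.06808326066083699 0.0
side top z 0.2328 633 slope [-0.013  0.03 ] grip z [0.2888 0.3403] collar [ 0.6603 -0.1495  0.3422]
scene top z 0.2322 949 slope [-0.02   0.009] grip z [0.2956 0.3434] collar 0
```

View pics/f.png

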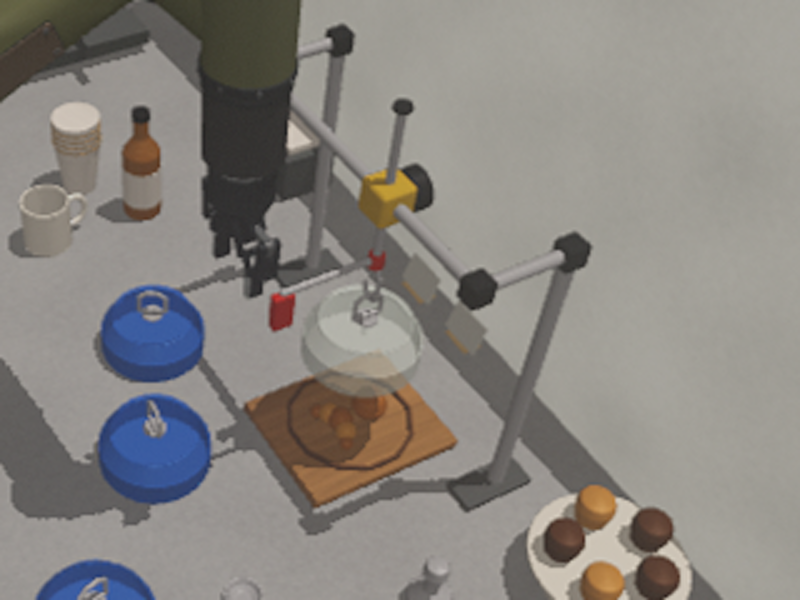

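The cover hangs level and still above its board (cover at (362,335)); the pastries are in place at (345,415) and the gripper is clear of the grip.

```bash
python3 -c "
from bench import env
print(env.sign_off())"
```

```text
the job is handed in; nothing more can be done
None
```

The cover hangs level and still from the hook, about 145 mm above its board. The hook did not move measurably on release. The pastries and other things looked undisturbed in the last picture, and I handed the job in at about 18.5 s.

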